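Lock a stop stud in a T-slot jig

ROBOT

A 7-joint arm with a two-finger parallel gripper is mounted at the origin on a cart in front of the work surface, level with it; the furniture and walls round the work are solid. World frame = base frame: x ahead of the robot, y to its left, z up, the work surface at z = 0. Lengths are in mm, angles in rad, forces in N, time in s.
With the tool pointing down it reaches from about 400 to 925 mm from the base axis. Payload 4.1 kg.
Tool frame: the origin (TCP) lies midway between the tips of the shut fingers; the grasp point (between the pads) lies 19 mm behind it; z points along the fingers, y is the line along which they close (so a half turn about z gives the same grasp; the last joint's range is limited). The gripper opens to 85 mm and grips with 20 to 120 N. Pads are 22 mm wide; open, the fingers measure 114 mm over their backs; the gripper's body (76 mm by 85 mm) begins 54 mm behind the grasp point. The pads swing forward as they close: fully open they stand 13 mm farther back than shut.
Start: joints at [-1.371, 0.398, 0.045, 1.537, -0.019, 1.207, -0.051], TCP at [191.321, 621.241, 231.347] pointing down, gripper open.
Joint ranges: [-2.82, 2.82], [-0.49, 2.23], [-1.37, 1.46], [0, 2.46], [-1.36, 4.5], [0.23, 2], [-2.94, 2.94]. Speed limits (rad/s): [2.57, 2.57, 3.14, 3.14, 3.14, 3.14, 3.14].

INTERFACE

Orientations are given as [roll, pitch, yaw] about the fixed x, y, z axes, in that order (R = Rz(yaw) Ry(pitch) Rx(roll)).
In Python, from cell import robot gives the robot as it stands.
- The arm moves only by the tool carry_out, never from a script. Its argument "rows" is one flat list of numbers, 7 for each row, row after row: the closure in counts, from 0 (fully open) to 255 (shut), then the shift along the tool's x, y, z scaled (see below), then the turn, a rotation vector about the tool's x, y, z scaled (see below). A call has 1 to 20 rows; each row shifts and turns the commanded pose from where the row before left it, along the tool's axes as they then stand; what a row does not reach is not made up. The controller multiplies each number of a shift by 20 cm and each number of a turn by 60 degrees. A row lasts 1/8 s, in which the tool goes at most 62.5 mm and 10.7 degrees, less where a joint would pass 70% of its speed; a pose out of reach is approached as far as the arm can. A call with a number of a shift or a turn outside -1 to 1 is refused whole. A call with a gripper value outside its range is refused whole. The fingers move at their own pace and stop on an object; "force" is the grip in N (left out, the last holds). Time passes only in rows, so rows that do not move let the fingers close. It gives the time, the measured TCP pose, the force, the opening and the grip force at its end, in the units of the state.
- robot.get_obs(): the state, without advancing time (a new reading comes with each control period).
- robot.get_image(name): name is "scene" or "top"; returns a dict with "color" (420x560x3 uint8, blue, green, red), "fx", "fy", "cx", "cy" (pixels), "rvec" (rotation vector, rad) and "tvec" (3), from world to camera coordinates, as OpenCV has them. Camera axes: x right, y down, z forward; pixel columns grow to the right and rows downward; lengths in mm; the calibration is good to about 2 mm. A picture is of the moment at which its call begins. There is no depth.
- robot.job_done(): hands the job in; it is judged then, once.
The state is a dict: "time": time; "joint_positions": joint angles; "joint_velocities": joint speeds; "tau": joint torques, N m; "tool_pos": TCP position; "eef_rot": TCP orientation; "contact_force": force on the tool from outside, world axes, zero at the start; "moment": the same for the moment, N m; "width": opening from 0.0 (shut) to 1.0 (fully open); "finger_force": force on a finger pad.
Only numpy, scipy, OpenCV 4.12 (cv2) and the standard library are available. Lean on these libraries where they do the work, as an engineer would, in place of code of your own. Each camera call takes 0.05 s, during which the arm holds its last target. There are 200 camera calls.

TASK

Fit the stop stud to the jig: take it from its stand, drop its T-head into the slot close to the jig's open end with the grip bar in line with the slot, and slide it along towards the board until you feel it come up against the stop hidden in the channel, without ramming it. Then ease it back a couple of millimetres, give it a quarter turn so that its head locks crosswise under the slot's lips, never forcing the turn, and let go, leaving it standing upright.

Things in the scene. Friction and masses are not known exactly. Their poses are not given: they have to be found in the camera images.
- jig: Fixed plywood jig 130 x 420 mm, top face 26 mm above the bench, with a T-slot along its whole middle (along y), a fence block across the +y end and a loose 22 mm thick board lying against the fence, over the slot. Origin: centre of its underside; x across, y along the slot from the open end to the fence, z up. The stud must never bear on the jig (slot, stop or pocket) with over 20 N.
- drop_place (a point): Place on the slot's centre line, 175 mm from the jig's middle, 35 mm from its open -y end, at the top face; drop the stud in here, at most 30 mm further along y. Axes as the jig's. The slot's mouth is 12.5 mm wide between 6 mm thick aluminium lips; the channel below is 14.5 mm wide, too narrow for the head to turn more than about 0.2 rad; floor 20 mm below the top face.
- stud_grip (a point): Centre (half-way up) of the stop stud's black upright grip bar, 14 mm thick (x), 44 mm long (y), 46 mm high (z). Below the bar comes a round steel barrel, 30 mm across, 24 mm high, its underside 47 mm below this point. Seated, the barrel stands on the jig's top face and the head hangs 2 mm below the lips.
- stud: The whole loose stop stud, about 0.22 kg. Origin: centre of the barrel's underside; axes as the bar's. Below the barrel: a 10 mm round shank 8 mm long, then the T-head, 10 mm wide (x), 30 mm long (y, in line with the grip bar), 10 mm high, with a wedge nose ending 18 mm below the barrel. At the start it stands in the stand, barrel's underside 26 mm above the bench.
- stand: Fixed light wooden block 62 x 80 x 26 mm with a 17 x 35 mm hole (long along y), in which the stud stands at the start. Origin: centre of underside. More on the jig: dropped in at drop_place, the stud meets the hidden stop after 50 to 135 mm along y; just before it is the only pocket where the head can turn (either way): eased back 1 to 4 mm from the stop, the head turns freely. A 6 N rise tells the stop.
Things that resemble listed ones, but are neither listed nor needed, are in the scene too. Leave any white look-alike of the stud alone.

How it is judged (in metres and radians):
On the way:
1. the stud's head is in the slot near the open end, its barrel on the jig (within 3 mm) and its grip bar in line with the slot (z of stud_grip in the frame of jig between 0.068 and 0.076 m and x of stud_grip in the frame of jig between -0.006 and 0.006 m and angle between stud_grip's own z axis and vertical below 0.1 rad and y of stud_grip in the frame of drop_place between -0.035 and 0.035 m and angle between the y axis of stud_grip and the y axis of jig, either way round below 0.3 rad), for 0.1 s.
At the end, for the whole second after the job is handed in: The stud stands down in the slot, slid well along from the open end (over 35 mm past drop_place), barrel on the jig within 3 mm, upright within 0.1 rad, its grip bar and head crosswise to the slot within 0.26 rad (possible only in the pocket at the stop), released and at rest (z of stud_grip in the frame of jig between 0.068 and 0.076 m and x of stud_grip in the frame of jig between -0.006 and 0.006 m and angle between stud_grip's own z axis and vertical below 0.1 rad and angle between the y axis of stud_grip and the y axis of jig, either way round above 1.31 rad and y of stud_grip in the frame of drop_place above 0.035 m and linear speed of stud below 0.01 m/s); the robot touches nothing.
It fails at once if the stud is forced against the jig with more than 20 N (contact force between stud and jig above 20 N).
It also fails if it takes over 61 s, if anything falls off the work surface, if the arm or the gripper's body presses on something with over 40 N, if the wrist force passes 120 N, or if a joint passes its speed limit or range.

## Working session

There is one attempt and no reset: what is moved stays moved. The work goes in short steps, Python scripts to look and compute and a tool call to move; the robot and the scene stay as the last step left them, time stands still between calls to the robot, and variables do not carry over. Pictures are saved under pics/ and viewed, at most 10 in all, crops included, and the job is handed in when it is done.

Besides the shell and the picture viewer there is one more tool, called by a JSON object that holds its "name" and its "arguments". carry_out: Moves the arm, as the interface text tells. Its arguments: {"type":"object","properties":{"rows":{"type":"array"},"force":{"type":"number"}},"required":["rows"]}

```bash
mkdir -p pics; ls
python3 - <<'E'
from cell import robot
import cv2,numpy as np
print(robot.get_obs())
for n in("scene","top"):
    d=robot.get_image(n); cv2.imwrite(f"pics/{n}0.png",d["color"])
    R=cv2.Rodrigues(np.array(d["rvec"]))[0]; print(n,d["fx"],d["fy"],d["cx"],d["cy"],-R.T@np.array(d["tvec"]).ravel())
E
```

```text
pics
{'time': 0.0, 'joint_positions': array([-1.37101696,  0.39920828,  0.04501834,  1.53790069, -0.01872298,
        1.20687606, -0.05069684]), 'joint_velocities': array([ 0.00118273, -0.000651  , -0.00026543, -0.00051102, -0.00146483,
        0.00026277,  0.00050395]), 'tau': array([-6.41391907e-04, -4.75119388e+01,  1.36409283e+00, -2.54221576e+01,
        1.15506860e-02,  9.45736072e-03, -8.15946009e-06]), 'tool_pos': array([191.10598691, 620.60359134, 230.24340275]), 'eef_rot': array([-3.13962482e+00,  1.09487304e-04,  2.84293439e+00]), 'contact_force': array([0.30065953, 0.53717887, 0.19666986]), 'moment': array([ 0.07062025, -0.0246001 , -0.01116916]), 'finger_force': 0.0, 'width': 1.0023871063626983}
scene 505.7828820768527 505.7828820768527 283.54627248956416 207.25038614913268 [-378.7795537  -800.58277324 1068.21593343]
top 397.6203374987321 397.6203374987321 282.5192215948169 207.75943299358562 [ 227.74064842 -328.2201584  1131.37677982]
```

View pics/scene0.png

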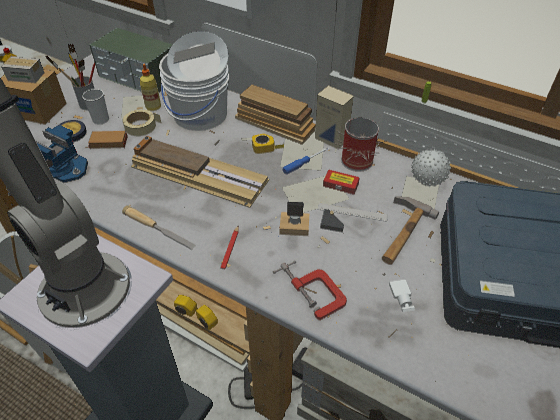

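View pics/top0.png

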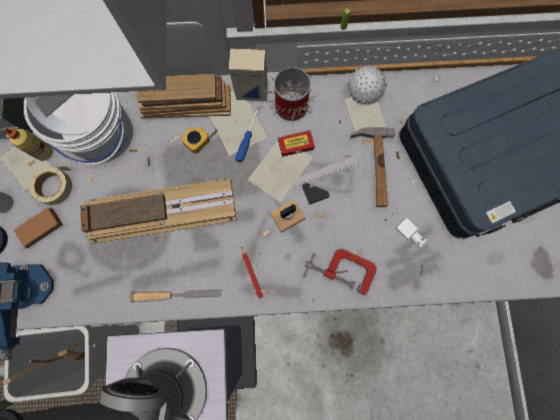

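The scene view shows the jig around (200,175) and the light stand with the black bar at (295,220). In the top view the jig runs from (85,225) to its open end at (235,200), and the stand with the black bar is at (288,214). Two things could be the stud: the black bar in the light wooden stand (top 288,212) and a white look-alike lying at (411,232). The black one fits the description. I'll confirm it in an enlarged crop.

```bash
cat > h.py <<'E'
import cv2,numpy as np
from cell import robot
def cam(n):
    d=robot.get_image(n); d["R"]=cv2.Rodrigues(np.array(d["rvec"]))[0]; d["t"]=np.array(d["tvec"]).ravel()
    d["K"]=np.array([[d["fx"],0,d["cx"]],[0,d["fy"],d["cy"]],[0,0,1]]); return d
def onplane(d,uv,z):
    uv=np.atleast_2d(np.float64(uv)); r=np.c_[uv,np.ones(len(uv))]@np.linalg.inv(d["K"]).T@d["R"]
    c=-d["R"].T@d["t"]; return c+r*((z-c[2])/r[:,2])[:,None]
def proj(d,P):
    return cv2.projectPoints(np.float64(P).reshape(-1,3),np.float64(d["rvec"]),np.float64(d["tvec"]),d["K"],None)[0].reshape(-1,2)
E
python3 - <<'E'
from h import *
d=cam("top"); s=cam("scene")
a=cv2.resize(d["color"][170:250,75:315],None,fx=3.3,fy=3.3,interpolation=cv2.INTER_CUBIC)
b=cv2.resize(s["color"][190:245,265:355],None,fx=5,fy=5,interpolation=cv2.INTER_CUBIC)
im=np.zeros((600,800,3),np.uint8); im[:a.shape[0],:a.shape[1]]=a[:,:800]; im[300:300+b.shape[0],:b.shape[1]]=b
cv2.imwrite("pics/crop1.png",im)
for uv,z in(((85,225),26),((235,200),26),((288,214),26),((160,390),0)): print(uv,onplane(d,uv,z))
for uv,z in(((295,225),26),):print(onplane(s,uv,z))
E
```

```text
(85, 225) [[457.08734378 219.96633365  26.        ]]
(235, 200) [[ 504.73147436 -205.46321124   26.        ]]
(288, 214) [[ 454.96975374 -354.34885805   26.        ]]
(160, 390) [[ 5.55219475 12.43104537  0.        ]]
[[ 435.72081276 -361.73925081   26.        ]]
```

View pics/crop1.png

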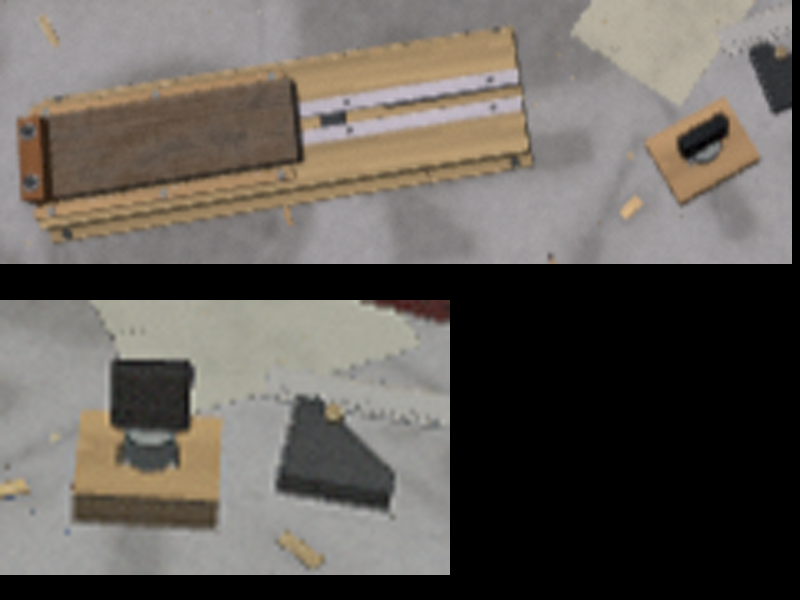

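The crop confirms it: the black bar on a steel barrel stands in the light wooden stand (crop 703,138, which is top 288,212). The grey wedge next to it is a different part. The white lips run from crop (300,120) to the open end at (522,90).

```bash
cat > m.py <<'E'
from h import *
def lips(d,box,zc=26):
    x0,y0,x1,y1=box; im=d["color"][y0:y1,x0:x1]; im=cv2.resize(im,None,fx=4,fy=4,interpolation=cv2.INTER_CUBIC)
    hsv=cv2.cvtColor(im,cv2.COLOR_BGR2HSV); m=((hsv[...,2]>150)&(hsv[...,1]<45)).astype(np.uint8)
    n,l,st,ce=cv2.connectedComponentsWithStats(m); out=[]
    for i in np.argsort(-st[1:,4])[:4]+1:
        p=np.argwhere(l==i)[:,::-1]; uv=(p+.5)/4-.5+[x0,y0]; W=onplane(d,uv,zc)
        r=cv2.minAreaRect(np.float32(W[:,:2])); print(st[i],"c",W[:,:2].mean(0).round(1),"rect",np.round(r[0],1),np.round(r[1],1),round(r[2],2)); out.append(W)
    return out
def rect(d,m,z,name):
    m=m.astype(np.uint8); n,l,st,ce=cv2.connectedComponentsWithStats(m); i=1+np.argmax(st[1:,4])
    p=np.argwhere(l==i)[:,::-1]; return np.float32(p)
E
python3 - <<'E'
from m import *
for n,box in(("top",(160,185,240,220)),("scene",(195,150,270,205))):
    d=cam(n); print(n); lips(d,box)
    # stand top (wood) & bar
    b=(262,190,315,240) if n=="top" else (272,195,318,245)
    im=cv2.resize(d["color"][b[1]:b[3],b[0]:b[2]],None,fx=4,fy=4,interpolation=cv2.INTER_CUBIC)
    hsv=cv2.cvtColor(im,cv2.COLOR_BGR2HSV)
    for nm,m,z in(("wood",(hsv[...,1]>75)&(hsv[...,2]>130),26),("bar",hsv[...,2]<62,96)):
        p=rect(d,m,z,nm); uv=(p+.5)/4-.5+[b[0],b[1]]; W=onplane(d,uv,z)[:,:2]
        r=cv2.minAreaRect(np.float32(W)); print(nm,len(p),uv.mean(0).round(1),"mean",W.mean(0).round(1),"rect",np.round(r[0],1),np.round(r[1],1),round(r[2],1))
E
```

```text
top
[  28   56  265   60 4714] c [ 493.  -104.6] rect [ 493.  -104.6] [ 14.1 190.3] 5.94
[  24   23  264   60 4466] c [518.2 -99.2] rect [ 517.8 -101.9] [ 15.  189.9] 6.06
[302  60  18  40 600] c [ 491.5 -211.8] rect [ 491.2 -211.4] [12.2 28.4] 88.01
[  0   0  18  15 199] c [557.9   5.7] rect [557.9   4.3] [10.7 12.2] 0.5
wood 6488 [286.9 216.1] mean [ 449.3 -350.8] rect [ 452.8 -352.1] [61.6 79.9] 26.7
bar 1646 [287.7 211.1] mean [ 448.5 -352.3] rect [ 448.7 -352.8] [18.6 46. ] 28.6
scene
[  41   62  227   82 2855] c [ 514.3 -101.5] rect [ 514.3 -100.2] [ 15. 191.] 6.0
[   0    0  111   40 2517] c [563.7  19.1] rect [553.1  22. ] [47.1 88. ] 30.89
[  23   82  196   74 2472] c [487.  -89.9] rect [487.5 -90.5] [ 14.8 165.9] 5.97
[   0  160   55   60 2333] c [387.2 -72.3] rect [392.  -74.4] [63. 39.] 37.48
wood 5000 [294.1 222. ] mean [ 444.1 -354.1] rect [ 448.8 -351.4] [61.9 79. ] 26.5
bar 3251 [294.8 208.4] mean [ 431.7 -361.7] rect [ 431.5 -362.3] [50.3 42. ] 29.1
```

{"name": "carry_out", "arguments": {"rows": [0,0,0,-0.07,0,0,0.154,0,0,0,-0.07,0,0,0.154,0,0,0,-0.07,0,0,0.154,0,0,0,-0.07,0,0,0.154,0,0,0,-0.07,0,0,0.156], "force": 60}}

```text
time: 0.92
tool_pos: [191.2, 621.1, 301.7]
eef_rot: [-3.141, 0.0, 2.029]
contact_force: [-0.4, -0.6, -0.5]
width: 1.001
finger_force: 0.0
```

{"name": "carry_out", "arguments": {"rows": [0,-0.27,0.028,0,0,0,0,0,-0.27,0.028,0,0,0,0,0,-0.27,0.028,0,0,0,0,0,-0.27,0.028,0,0,0,0,0,-0.27,0.028,0,0,0,0,0,-0.27,0.028,0,0,0,0,0,-0.27,0.028,0,0,0,0,0,-0.27,0.028,0,0,0,0,0,-0.27,0.028,0,0,0,0,0,-0.27,0.028,0,0,0,0,0,-0.27,0.028,0,0,0,0]}}

```text
time: 2.3
tool_pos: [512.7, 116.1, 301.6]
eef_rot: [3.141, -0.001, 2.035]
contact_force: [1.5, 0.4, 0.6]
width: 0.998
finger_force: 0.0
```

```bash
cat >> h.py <<'E'
def go(xyz,yaw=None,n=1):
    "per-row tool-axis units for n equal rows; translate at the present yaw"
    o=robot.get_obs(); R=cv2.Rodrigues(np.zeros(3))[0]; psi=o["eef_rot"][2]
    from scipy.spatial.transform import Rotation as Ro
    R=Ro.from_euler("xyz",o["eef_rot"]).as_matrix(); d=R.T@(np.array(xyz)-o["tool_pos"])
    print("pos",o["tool_pos"].round(1),"rot",o["eef_rot"].round(4),"q",o["joint_positions"].round(2),"F",o["contact_force"].round(1),"mm",d.round(1),"unit/row",(d/200/n).round(4), "rz" if yaw is not None else "", None if yaw is None else round(-(np.degrees(yaw-psi))/60/n,4))
E
python3 -c "
from h import *
go([451,-351.7,200],np.radians(116.6),10)"
```

```text
pos [512.7 116.1 301.6] rot [ 3.1406e+00 -5.0000e-04  2.0349e+00] q [-0.84  0.14  0.6   1.74 -0.09  1.28  0.25] F [1.5 0.4 0.6] mm [-390.7 -264.7  101.1] unit/row [-0.1954 -0.1323  0.0505] rz -0.0
```

{"name": "carry_out", "arguments": {"rows": [0,-0.195,-0.132,0.05,0,0,0,0,-0.195,-0.132,0.05,0,0,0,0,-0.195,-0.132,0.05,0,0,0,0,-0.195,-0.132,0.05,0,0,0,0,-0.195,-0.132,0.05,0,0,0,0,-0.195,-0.132,0.05,0,0,0,0,-0.195,-0.132,0.05,0,0,0,0,-0.195,-0.132,0.05,0,0,0,0,-0.195,-0.132,0.05,0,0,0,0,-0.195,-0.132,0.05,0,0,0,0,0,0,0,0,0,0,0,0,0,0,0,0,0]}}

```text
time: 3.8
tool_pos: [450.6, -348.7, 201.1]
eef_rot: [3.141, -0.001, 2.035]
contact_force: [1.0, 0.1, 0.2]
width: 1.002
finger_force: 0.0
```

```bash
python3 -c "
from h import *
go([451,-351.7,62],np.radians(116.6),4)
a=cam('top')['color'][170:270,230:350];b=cam('scene')['color'][150:250,240:360]
cv2.imwrite('pics/c2.png',cv2.resize(np.hstack([a,b]),None,fx=3.3,fy=3.3,interpolation=2))"
```

```text
pos [ 450.6 -348.7  201.1] rot [ 3.1411e+00 -1.0000e-03  2.0346e+00] q [-0.07  0.38  0.84  1.78 -0.32  1.11  1.34] F [1.  0.1 0.2] mm [ -3.   -1.  139.1] unit/row [-0.0037 -0.0013  0.1739] rz -0.0001
```

View pics/c2.png

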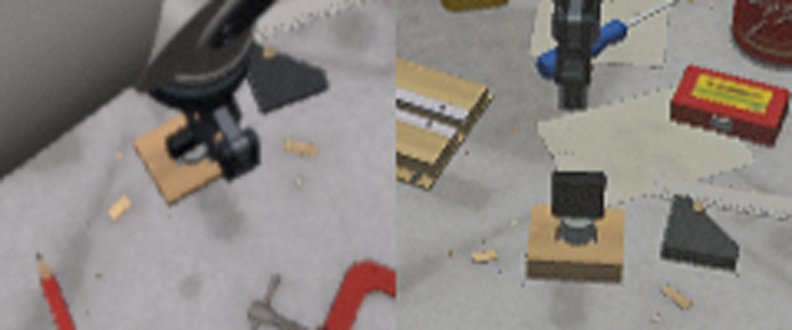

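{"name": "carry_out", "arguments": {"rows": [0,-0.004,-0.001,0.174,0,0,0,0,-0.004,-0.001,0.174,0,0,0,0,-0.004,-0.001,0.174,0,0,0,0,-0.004,-0.001,0.174,0,0,0,0,0,0,0,0,0,0,255,0,0,0,0,0,0,255,0,0,0,0,0,0,255,0,0,0,0,0,0,255,0,0,0,0,0,0,255,0,0,0,0,0,0,255,0,0,0,0,0,0,255,0,0,0,0,0,0,255,0,0,0,0,0,0], "force": 60}}

```text
time: 5.52
tool_pos: [451.5, -352.7, 62.6]
eef_rot: [3.141, 0.0, 2.034]
contact_force: [0.8, 0.6, 5.1]
width: 0.154
finger_force: 62.3
```

```bash
python3 -c "
from h import *
go([451,-351.7,162],np.radians(116.6),4)"
```

```text
pos [ 451.5 -352.7   62.6] rot [3.1407e+00 4.0000e-04 2.0344e+00] q [ 0.05  0.56  0.72  1.9  -0.48  0.86  1.47] F [0.8 0.6 5.1] mm [  1.1   0.1 -99.4] unit/row [ 1.400e-03  1.000e-04 -1.243e-01] rz -0.0001
```

{"name": "carry_out", "arguments": {"rows": [255,0,0,-0.05,0,0,0,255,0,0,-0.1,0,0,0,255,0,0,-0.1,0,0,0,255,0,0,-0.05,0,0,0,255,0,0,0,0,0,0,255,0,0,0,0,0,0]}}

```text
time: 6.28
tool_pos: [450.8, -352.1, 121.6]
eef_rot: [-3.141, -0.001, 2.035]
contact_force: [-0.2, 0.4, -2.5]
width: 0.153
finger_force: 61.2
```

```bash
python3 -c "
from h import *
go([508.7,-152.7,122],np.radians(96),5)"
```

```text
pos [ 450.8 -352.1  121.6] rot [-3.1414e+00 -1.0000e-03  2.0347e+00] q [-0.01  0.48  0.78  1.86 -0.4   0.97  1.41] F [-0.2  0.4 -2.5] mm [152.4 141.   -0.2] unit/row [ 0.1524  0.141  -0.0002] rz 0.0686
```

{"name": "carry_out", "arguments": {"rows": [255,0.152,0.141,0,0,0,0,255,0.152,0.141,0,0,0,0,255,0.152,0.141,0,0,0,0,255,0.152,0.141,0,0,0,0,255,0.152,0.141,0,0,0,0,255,0,0,0,0,0,0.114,255,0,0,0,0,0,0.114,255,0,0,0,0,0,0.115,255,0,0,0,0,0,0,255,0,0,0,0,0,0]}}

```text
time: 7.52
tool_pos: [508.9, -153.5, 121.7]
eef_rot: [-3.141, -0.0, 1.677]
contact_force: [0.7, -0.0, -1.3]
width: 0.151
finger_force: 61.2
```

```bash
python3 -c "
from h import *
go([508.7,-152.7,80],np.radians(96),5)
t=cam('top');s=cam('scene')
a=t['color'][160:240,150:270];b=s['color'][110:190,190:310]
cv2.imwrite('pics/c3.png',cv2.resize(np.vstack([a,b]),None,fx=3.7,fy=3.7,interpolation=2))
np.save('pics/s3.npy',s['color']);np.save('pics/t3.npy',t['color'])"
```

```text
pos [ 508.9 -153.5  121.7] rot [-3.1408e+00 -2.0000e-04  1.6769e+00] q [-0.48  0.44  0.88  1.95 -0.41  0.94  0.71] F [ 0.7 -0.  -1.3] mm [ 0.8 -0.1 41.7] unit/row [ 0.0008 -0.0001  0.0417] rz 0.0003
```

View pics/c3.png

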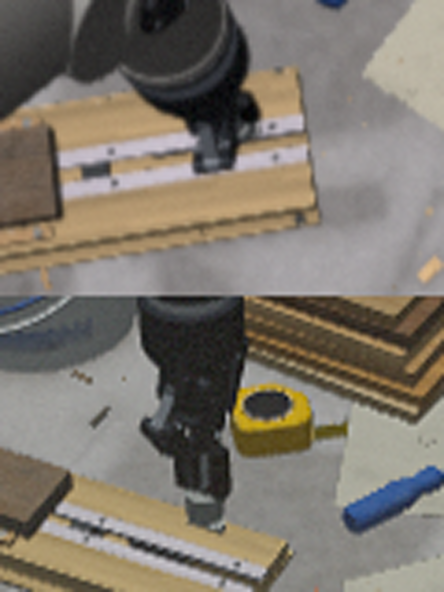

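The stud hangs over the slot near the open end. The barrel shows in the scene crop at (208,515), with the slot running below and to the left of it. I'll compare the barrel's measured pixels with its projection, to check the cameras against the arm.

Run:
```python
from h import *
s=cam("scene"); x0,y0,x1,y1=236,160,256,178
im=cv2.resize(s["color"][y0:y1,x0:x1],None,fx=4,fy=4,interpolation=cv2.INTER_CUBIC)
print(cv2.cvtColor(s["color"],cv2.COLOR_BGR2GRAY)[y0:y1,x0:x1])
th=np.linspace(0,2*np.pi,73)
for z in(85.1,109.1):
    p=proj(s,np.c_[508.8+15*np.cos(th),-153.4+15*np.sin(th),0*th+z]); print(z,"u",p[:,0].min().round(1),p[:,0].max().round(1),"v",p[:,1].min().round(1),p[:,1].max().round(1))
A=proj(s,[[508.8,-153.4,85]]);
for e in np.eye(3)*10: print((proj(s,[np.array([508.8,-153.4,85])+e])-A).round(2))
```

```text
[[139  91  36  31  43  36  38  30  54  82  60  32  29  38  38  30  82 142
  141 140]
 [137 120  87  64  55  56  37  40  66  75  43  33  32  42  32  32  80 147
  143 139]
 [141 140 139 117 108  91  67  69  62  39  38  38  37  36  36  26  89 143
  142 138]
 [138 136 136 137 139 148 127 128  92  81  65  38  40  36  32  47 118 139
  139 136]
 [139 137 135 141 101 136 145 145 150 150 125  81  48  43  37  99 135 138
  136 136]
 [136 131 135 137  75  79 115 126 136 137 126 112  68  56  69 141 139 135
  137 135]
 [138 125 139 139  91  70  64  66  60  65  67  65  65  63 100 139 134 136
  134 137]
 [145 147 146 145  92  69  71  68  69  74  69  66  69  64  97 135 136 137
  136 134]
 [147 145 146 150  98  68  68  71  70  66  74  71  68  57 103 136 131 134
  137 135]
 [149 152 145 149 124  72  68  69  70  72  69  64  60  66 122 135 134 133
  138 142]
 [151 154 153 153 144  81  67  70  71  67  71  75  75 102 149 142 138 137
  135 140]
 [155 150 155 155 122  99  90  74  71  65  79  99 125 153 157 150 141 140
  139 137]
 [161 153 151 155 154 157 140 112 106  90 101 119 143 151  59 151 149 153
  147 143]
 [158 158 160 157 157 155 157 156 156 141 107 106  77  64  83 154 152 153
  150 148]
 [156 153 160 163 160 157 159 154 153 155 150 154 138 103 121 151 149 151
  152 153]
 [179 163 164 161 161 162 160 163 161 157 156 155 156 152 152 149 148 152
  149 147]
 [186 186 192 178 166 162 162 161 161 160 162 157 156 156 154 152 152 149
  148 147]
 [179 185 186 185 188 185 178 165 164 164 160 160 164 161 160 159 154 156
  151 149]]
85.1 u 240.3 250.6 v 164.2 171.2
109.1 u 239.8 250.3 v 158.0 164.9
[[ 1.9  -1.98]]
[[-2.87 -1.18]]
[[-0.17 -2.59]]
```

{"name": "carry_out", "arguments": {"rows": [255,0,0,0.06,0,0,0.004,255,0,0,0.06,0,0,0,255,0,0,0.06,0,0,0,255,0,0,0,0,0,0,255,0,0,0,0,0,0]}}

```text
time: 8.3
tool_pos: [509.3, -153.8, 86.1]
eef_rot: [3.141, 0.0, 1.671]
contact_force: [-0.2, 0.7, -1.5]
width: 0.154
finger_force: 61.0
```

```bash
python3 -c "
from h import *
go([508.7,-152.7,80],np.radians(96),5)
t=cam('top');s=cam('scene')
b=s['color'][155:205,220:280];a=t['color'][180:230,185:245]
cv2.imwrite('pics/c4.png',cv2.resize(np.hstack([a,b]),None,fx=6.6,fy=6.6,interpolation=2))
P=[(508.9,-153.5,49),(508.9,-153.5,30)]; print(proj(s,P),proj(t,P))
np.save('pics/s4.npy',s['color'])"
```

```text
pos [ 509.3 -153.8   86.1] rot [3.1414e+00 2.0000e-04 1.6709e+00] q [-0.44  0.49  0.83  1.98 -0.47  0.88  0.74] F [-0.2  0.7 -1.5] mm [ 1.2 -0.5  6.1] unit/row [ 0.0012 -0.0005  0.0061] rz -0.0009
[[246.10015423 176.79967244]
 [246.41282585 181.47839756]] [[215.46629553 197.68050717]
 [216.5790499  199.29505081]]
```

View pics/c4.png

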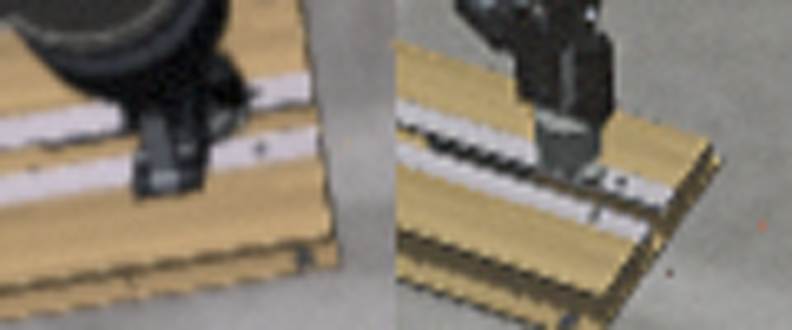

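The barrel's underside is at about scene (246.4,182), just above the far lip. The slot's dark line passes right at the foot of it. I'll measure the lateral offset.

Run:
```python
from h import *
s=cam("scene"); g=cv2.cvtColor(s["color"],cv2.COLOR_BGR2GRAY)
print("cols 238..258 rows 172..190"); print(g[172:190,238:259])
th=np.linspace(0,2*np.pi,73)
for dx in(-4,-2,0):
    p=proj(s,np.c_[509.1+dx+15*np.cos(th),-153.7+15*np.sin(th),0*th+49.5]); print(dx,"u",p[:,0].min().round(1),p[:,0].max().round(1),"vmax",p[:,1].max().round(1))
c,q=np.cos(np.radians(6)),np.sin(np.radians(6))
for sv in(-200,-215): print("slot mid@26 (c=488.2)",proj(s,[[488.2*c-sv*q,488.2*q+sv*c,26]]).round(1))
```

```text
cols 238..258 rows 172..190
[[154 156 140 141 149 126  90  88  66  42  43  36  39  37  66 154 150 142
  129 143 142]
 [159 159 160  99 134 146 148 153 129  95  77  41  33  52 137 153 151 150
  151 147 144]
 [160 163 168  73  81 126 138 140 136 139 112  62  49 107 152 154 152 148
  152 151 148]
 [164 163 169  74  68  62  60  80  68  62  66  69  60 134 154 149 149 148
  149 150 150]
 [190 181 172  84  70  67  69  68  70  72  69  66  62 132 151 148 149 149
  150 147 150]
 [184 189 192 118  69  69  72  70  69  72  66  65  59 146 158 154 154 150
  147 149 150]
 [171 182 194 136  72  68  73  71  67  71  65  64  84 166 162 160 160 154
  156 151 149]
 [ 92 149 184 117  73  72  68  70  67  67  79  95 137 160 160 159 162 163
  160 156 157]
 [ 64  76  63  96  79  72  84  75  69  72 115 150 147 125 166 168 167 162
  155 162 162]
 [ 47  36  65  79  77  74 105  79  60  97 119 140 117 110 186 175 164 170
  150 164 159]
 [129 116 108  68  62  71  79  84  72 104  75  68  65 152 188 119  92 186
  184 178 167]
 [188 194 175 134 121 107  80  70  77  79  81  94  93 119 181 152 149 184
  183 183 184]
 [182 185 186 188 189 175 136 121 108  80  68  72  75  77  79  89 140 180
  170 172 184]
 [169 177 177 181 184 187 187 192 174 137 122 109  81  68  73  76  76  77
   86 132 178]
 [147 153 154 169 177 178 181 183 182 187 191 161 104 122 110  80  67  64
   72  81  77]
 [151 150 147 145 145 153 167 175 176 177 185 132 109 188 171 136 123 107
   80  72  66]
 [148 151 151 151 151 151 146 146 151 171 176 132 140 181 184 188 185 171
  137 123  82]
 [152 150 150 150 150 150 150 152 149 150 146 153 170 174 174 178 182 184
  185 188 114]]
-4 u 240.3 250.5 vmax 181.0
-2 u 240.7 250.9 vmax 180.6
0 u 241.1 251.3 vmax 180.2
slot mid@26 (c=488.2) [[244.4 182.3]]
slot mid@26 (c=488.2) [[248.9 183.7]]
```

{"name": "carry_out", "arguments": {"rows": [255,0,0.003,0.01,0,0,0,255,0,0,0.01,0,0,0,255,0,0,0.005,0,0,0,255,0,0,0.005,0,0,0,255,0,0,0.005,0,0,0]}}

```text
time: 9.07
tool_pos: [509.8, -153.5, 79.0]
eef_rot: [3.141, -0.0, 1.671]
contact_force: [-0.3, -0.3, -1.9]
width: 0.154
finger_force: 61.1
```

{"name": "carry_out", "arguments": {"rows": [255,0,0,0.005,0,0,0,255,0,0,0.005,0,0,0,255,0,0,0.005,0,0,0]}}

```text
time: 9.45
tool_pos: [509.8, -153.5, 76.0]
eef_rot: [3.142, -0.0, 1.671]
contact_force: [-0.1, -0.1, -2.2]
width: 0.156
finger_force: 61.1
```

{"name": "carry_out", "arguments": {"rows": [255,0,0,0.005,0,0,0,255,0,0,0.005,0,0,0,255,0,0,0.005,0,0,0]}}

```text
time: 9.82
tool_pos: [509.8, -153.5, 73.0]
eef_rot: [3.142, -0.0, 1.671]
contact_force: [-0.0, 0.2, -1.1]
width: 0.154
finger_force: 61.1
```

{"name": "carry_out", "arguments": {"rows": [255,0,0,0.005,0,0,0,255,0,0,0.005,0,0,0,255,0,0,0.005,0,0,0,255,0,0,0.005,0,0,0]}}

```text
time: 10.32
tool_pos: [509.8, -153.5, 69.0]
eef_rot: [3.142, -0.0, 1.671]
contact_force: [-0.4, -0.7, -0.7]
width: 0.151
finger_force: 61.1
```

{"name": "carry_out", "arguments": {"rows": [255,0,0,0.005,0,0,0,255,0,0,0.005,0,0,0,255,0,0,0.005,0,0,0,255,0,0,0.005,0,0,0]}}

```text
time: 10.82
tool_pos: [509.8, -153.5, 65.0]
eef_rot: [3.142, -0.0, 1.671]
contact_force: [0.0, -0.4, -2.3]
width: 0.153
finger_force: 61.1
```

{"name": "carry_out", "arguments": {"rows": [255,0,0,0.004,0,0,0,255,0,0,0.003,0,0,0,255,0,0,0.002,0,0,0,255,0,0,0,0,0,0]}}

```text
time: 11.32
tool_pos: [509.8, -153.6, 63.2]
eef_rot: [-3.142, -0.0, 1.671]
contact_force: [0.1, -0.7, -1.8]
width: 0.161
finger_force: 61.1
```

{"name": "carry_out", "arguments": {"rows": [255,0,0,0.002,0,0,0,255,0,0,0.002,0,0,0,255,0,0,0,0,0,0]}}

```text
time: 11.7
tool_pos: [509.8, -153.6, 62.6]
eef_rot: [3.141, -0.0, 1.671]
contact_force: [-0.8, 0.7, -0.1]
width: 0.159
finger_force: 61.6
```

{"name": "carry_out", "arguments": {"rows": [255,0,0,0.002,0,0,0,255,0,0,0.002,0,0,0,255,0,0,0,0,0,0]}}

```text
time: 12.08
tool_pos: [510.0, -153.6, 62.6]
eef_rot: [3.141, -0.001, 1.671]
contact_force: [-2.6, 1.3, 6.8]
width: 0.152
finger_force: 62.8
```

```bash
python3 -c "
from h import *
a=cv2.imread('pics/top0.png')[188:218,160:240];b=cv2.imread('pics/scene0.png')[160:200,190:270]
cv2.imwrite('pics/c5.png',cv2.resize(np.vstack([a,b]),None,fx=8,fy=8,interpolation=2))"
```

```text
(no output)
```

View pics/c5.png

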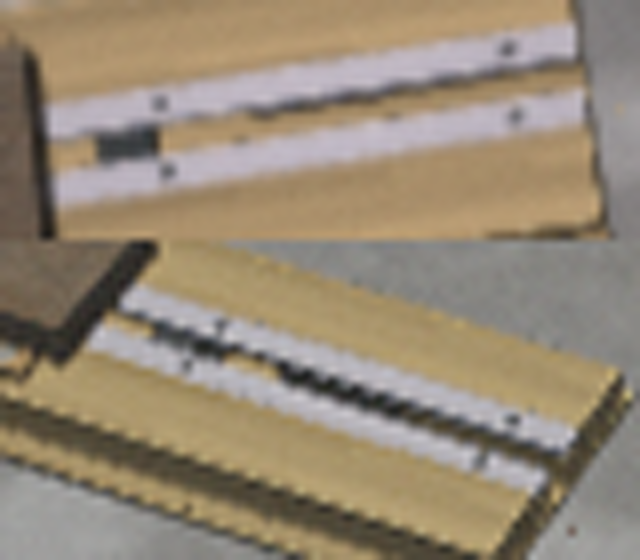

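The top crop shows a dark block in the slot at (97–158,143). The scene crop shows that block at (150–225,340) and a darker stretch at (280–400,375–415). I'll turn these into positions along the slot, as a rough guide to where the stop may be.

Run:
```python
from h import *
c,q=np.cos(np.radians(6)),np.sin(np.radians(6))
t=cam("top");s=cam("scene")
def S(d,uv,z):
    P=onplane(d,uv,z); return [(round(float(-p[0]*q+p[1]*c),1),round(float(p[0]*c+p[1]*q),1)) for p in P]
T=[(160+x/8,188+y/8) for x,y in((97,145),(158,140),(250,112))]
U=[(190+x/8,160+(y-240)/8) for x,y in((150,330),(225,355),(280,375),(400,415))]
for z in(6,13,20,26): print(z,"top",S(t,T,z),"scene",S(s,U,z))
```

```text
6 top [(-72.7, 497.3), (-94.7, 495.6), (-128.9, 500.5)] scene [(-65.7, 503.8), (-99.2, 503.6), (-124.0, 502.6), (-176.2, 502.3)]
13 top [(-74.4, 495.4), (-96.3, 493.7), (-130.3, 498.6)] scene [(-70.3, 497.5), (-103.5, 497.3), (-128.1, 496.3), (-180.1, 495.9)]
20 top [(-76.1, 493.6), (-97.9, 491.8), (-131.7, 496.7)] scene [(-74.8, 491.1), (-107.9, 490.9), (-132.3, 489.9), (-183.9, 489.6)]
26 top [(-77.6, 491.9), (-99.3, 490.2), (-132.8, 495.1)] scene [(-78.7, 485.7), (-111.6, 485.5), (-135.9, 484.5), (-187.2, 484.2)]
```

{"name": "carry_out", "arguments": {"rows": [255,0,0,-0.005,0,0,0,255,0.02,-0.0001,0,0,0,0,255,0.02,-0.0001,0,0,0,0,255,0.02,-0.0001,0,0,0,0,255,0.02,-0.0001,0,0,0,0,255,0.02,-0.0001,0,0,0,0,255,0.02,-0.0001,0,0,0,0,255,0.02,-0.0001,0,0,0,0,255,0.015,0,0,0,0,0,255,0,0,0,0,0,0]}}

```text
time: 13.42
tool_pos: [506.5, -122.2, 62.6]
eef_rot: [-3.141, -0.001, 1.671]
contact_force: [-0.2, 0.4, -1.3]
width: 0.154
finger_force: 61.3
```

{"name": "carry_out", "arguments": {"rows": [255,0.015,0,0,0,0,0,255,0.015,0,0,0,0,0,255,0.01,0,0,0,0,0,255,0.005,0,0,0,0,0]}}

```text
time: 13.92
tool_pos: [505.6, -113.5, 62.6]
eef_rot: [-3.142, -0.0, 1.671]
contact_force: [0.2, -0.3, -1.2]
width: 0.154
finger_force: 61.2
```

{"name": "carry_out", "arguments": {"rows": [255,0.005,0,0,0,0,0,255,0.005,0,0,0,0,0,255,0.004,0,0,0,0,0]}}

```text
time: 14.3
tool_pos: [505.3, -110.9, 62.7]
eef_rot: [3.142, -0.0, 1.671]
contact_force: [-0.8, 0.8, -2.6]
width: 0.154
finger_force: 61.2
```

{"name": "carry_out", "arguments": {"rows": [255,0.005,0,0,0,0,0,255,0.005,0,0,0,0,0,255,0.005,0,0,0,0,0]}}

```text
time: 14.68
tool_pos: [505.0, -107.9, 62.6]
eef_rot: [-3.142, -0.0, 1.671]
contact_force: [-0.5, 0.2, -2.0]
width: 0.154
finger_force: 61.2
```

{"name": "carry_out", "arguments": {"rows": [255,0.005,0,0,0,0,0,255,0.005,0,0,0,0,0,255,0.005,0,0,0,0,0]}}

```text
time: 15.05
tool_pos: [504.8, -104.9, 62.7]
eef_rot: [3.142, -0.0, 1.671]
contact_force: [-0.4, 0.8, -1.7]
width: 0.153
finger_force: 61.2
```

{"name": "carry_out", "arguments": {"rows": [255,0.005,0,0,0,0,0,255,0.005,0,0,0,0,0,255,0.005,0,0,0,0,0]}}

```text
time: 15.42
tool_pos: [504.5, -101.9, 62.7]
eef_rot: [3.142, -0.0, 1.671]
contact_force: [-1.6, 0.4, -2.3]
width: 0.152
finger_force: 61.2
```

{"name": "carry_out", "arguments": {"rows": [255,0.005,-0.0002,0,0,0,0,255,0.005,0,0,0,0,0,255,0.005,0,0,0,0,0]}}

```text
time: 15.8
tool_pos: [504.2, -99.0, 62.7]
eef_rot: [3.141, -0.0, 1.671]
contact_force: [0.2, -0.5, -1.9]
width: 0.151
finger_force: 61.2
```

{"name": "carry_out", "arguments": {"rows": [255,0.005,0,0,0,0,0,255,0.005,0,0,0,0,0,255,0.005,0,0,0,0,0]}}

```text
time: 16.18
tool_pos: [503.8, -96.0, 62.7]
eef_rot: [3.142, -0.0, 1.671]
contact_force: [-0.7, -0.0, -1.9]
width: 0.153
finger_force: 61.2
```

{"name": "carry_out", "arguments": {"rows": [255,0.005,0,0,0,0,0,255,0.005,0,0,0,0,0,255,0.005,0,0,0,0,0]}}

```text
time: 16.55
tool_pos: [503.5, -93.0, 62.7]
eef_rot: [3.142, -0.0, 1.671]
contact_force: [0.5, -0.3, -2.4]
width: 0.153
finger_force: 61.2
```

{"name": "carry_out", "arguments": {"rows": [255,0.005,0,0,0,0,0,255,0.005,0,0,0,0,0,255,0.005,0,0,0,0,0]}}

```text
time: 16.92
tool_pos: [503.2, -90.0, 62.7]
eef_rot: [3.142, -0.0, 1.671]
contact_force: [0.3, -0.1, -1.9]
width: 0.154
finger_force: 61.2
```

{"name": "carry_out", "arguments": {"rows": [255,0.005,0,0,0,0,0,255,0.005,0,0,0,0,0,255,0.005,0,0,0,0,0]}}

```text
time: 17.3
tool_pos: [502.9, -87.0, 62.7]
eef_rot: [3.142, -0.0, 1.671]
contact_force: [-0.4, 0.0, -1.9]
width: 0.155
finger_force: 61.2
```

{"name": "carry_out", "arguments": {"rows": [255,0.005,0,0,0,0,0,255,0.005,0,0,0,0,0,255,0.005,0,0,0,0,0]}}

```text
time: 17.68
tool_pos: [502.6, -84.0, 62.7]
eef_rot: [-3.142, -0.0, 1.671]
contact_force: [-0.5, 0.2, -2.5]
width: 0.156
finger_force: 61.2
```

{"name": "carry_out", "arguments": {"rows": [255,0.005,0,0,0,0,0,255,0.005,0,0,0,0,0,255,0.005,0,0,0,0,0]}}

```text
time: 18.05
tool_pos: [502.3, -81.1, 62.7]
eef_rot: [3.142, -0.0, 1.671]
contact_force: [-0.8, 1.0, -2.2]
width: 0.153
finger_force: 61.2
```

{"name": "carry_out", "arguments": {"rows": [255,0.005,0,0,0,0,0,255,0.005,0,0,0,0,0,255,0.003,0,0,0,0,0]}}

```text
time: 18.42
tool_pos: [502.1, -78.4, 62.7]
eef_rot: [3.142, -0.0, 1.671]
contact_force: [0.8, -0.8, -2.3]
width: 0.153
finger_force: 61.2
```

{"name": "carry_out", "arguments": {"rows": [255,0.005,0,0,0,0,0,255,0.005,0,0,0,0,0,255,0.002,0,0,0,0,0]}}

```text
time: 18.8
tool_pos: [501.8, -76.1, 62.7]
eef_rot: [3.142, -0.0, 1.671]
contact_force: [0.3, -0.1, -1.8]
width: 0.152
finger_force: 61.2
```

{"name": "carry_out", "arguments": {"rows": [255,0.004,0,0,0,0,0,255,0.004,0,0,0,0,0,255,0.002,0,0,0,0,0]}}

```text
time: 19.18
tool_pos: [501.6, -74.1, 62.7]
eef_rot: [3.142, -0.0, 1.671]
contact_force: [0.5, 0.8, -1.8]
width: 0.154
finger_force: 61.2
```

{"name": "carry_out", "arguments": {"rows": [255,0.004,0,0,0,0,0,255,0.004,0,0,0,0,0,255,0.002,0,0,0,0,0]}}

```text
time: 19.55
tool_pos: [501.5, -72.1, 62.7]
eef_rot: [3.141, -0.0, 1.671]
contact_force: [-0.2, -0.1, -1.6]
width: 0.153
finger_force: 61.2
```

{"name": "carry_out", "arguments": {"rows": [255,0.004,0,0,0,0,0,255,0.004,0,0,0,0,0,255,0.002,0,0,0,0,0]}}

```text
time: 19.92
tool_pos: [501.2, -70.1, 62.7]
eef_rot: [3.141, -0.0, 1.671]
contact_force: [0.3, -0.5, -2.2]
width: 0.154
finger_force: 61.2
```

{"name": "carry_out", "arguments": {"rows": [255,0.004,0,0,0,0,0,255,0.004,0,0,0,0,0,255,0.002,0,0,0,0,0]}}

```text
time: 20.3
tool_pos: [501.0, -68.1, 62.7]
eef_rot: [3.142, -0.0, 1.671]
contact_force: [-0.3, 0.2, -1.8]
width: 0.155
finger_force: 61.2
```

{"name": "carry_out", "arguments": {"rows": [255,0.004,0,0,0,0,0,255,0.004,0,0,0,0,0,255,0,0,0,0,0,0]}}

```text
time: 20.68
tool_pos: [500.8, -66.5, 62.7]
eef_rot: [3.142, -0.0, 1.671]
contact_force: [-1.1, 0.3, -2.5]
width: 0.155
finger_force: 61.2
```

{"name": "carry_out", "arguments": {"rows": [255,0.004,0,0,0,0,0,255,0.004,0,0,0,0,0,255,0,0,0,0,0,0]}}

```text
time: 21.05
tool_pos: [500.7, -64.9, 62.7]
eef_rot: [3.142, -0.0, 1.671]
contact_force: [0.3, -1.2, -1.9]
width: 0.151
finger_force: 61.2
```

{"name": "carry_out", "arguments": {"rows": [255,0.004,0,0,0,0,0,255,0.003,0,0,0,0,0,255,0,0,0,0,0,0]}}

```text
time: 21.42
tool_pos: [500.6, -63.5, 62.7]
eef_rot: [3.141, -0.0, 1.671]
contact_force: [0.1, -0.6, -1.2]
width: 0.155
finger_force: 61.2
```

{"name": "carry_out", "arguments": {"rows": [255,0.004,0,0,0,0,0,255,0.003,0,0,0,0,0,255,0,0,0,0,0,0]}}

```text
time: 21.8
tool_pos: [500.4, -62.1, 62.7]
eef_rot: [3.142, -0.0, 1.671]
contact_force: [-0.2, 0.5, -1.2]
width: 0.156
finger_force: 61.2
```

{"name": "carry_out", "arguments": {"rows": [255,0.004,0,0,0,0,0,255,0.003,0,0,0,0,0,255,0,0,0,0,0,0]}}

```text
time: 22.18
tool_pos: [500.3, -60.7, 62.7]
eef_rot: [-3.142, -0.0, 1.671]
contact_force: [0.6, -0.4, -1.9]
width: 0.162
finger_force: 61.2
```

{"name": "carry_out", "arguments": {"rows": [255,0.004,0,0,0,0,0,255,0.003,0,0,0,0,0,255,0,0,0,0,0,0]}}

```text
time: 22.55
tool_pos: [500.1, -59.3, 62.7]
eef_rot: [3.142, -0.0, 1.671]
contact_force: [0.7, -0.4, -2.8]
width: 0.155
finger_force: 61.2
```

{"name": "carry_out", "arguments": {"rows": [255,0.004,0,0,0,0,0,255,0.004,0,0,0,0,0,255,0,0,0,0,0,0]}}

```text
time: 22.92
tool_pos: [500.0, -57.7, 62.7]
eef_rot: [3.142, -0.0, 1.671]
contact_force: [0.1, -0.5, -2.4]
width: 0.154
finger_force: 61.2
```

{"name": "carry_out", "arguments": {"rows": [255,0.004,0,0,0,0,0,255,0.004,0,0,0,0,0,255,0,0,0,0,0,0]}}

```text
time: 23.3
tool_pos: [499.8, -56.1, 62.7]
eef_rot: [-3.142, -0.0, 1.671]
contact_force: [-0.5, -0.1, -1.7]
width: 0.152
finger_force: 61.2
```

{"name": "carry_out", "arguments": {"rows": [255,0.003,0,0,0,0,0,255,0.003,0,0,0,0,0,255,0.003,0,0,0,0,0,255,0,0,0,0,0,0]}}

```text
time: 23.8
tool_pos: [499.8, -55.6, 62.8]
eef_rot: [3.141, 0.002, 1.67]
contact_force: [1.0, -4.7, -2.1]
width: 0.154
finger_force: 61.2
```

{"name": "carry_out", "arguments": {"rows": [255,0.003,0,0,0,0,0,255,0,0,0,0,0,0]}}

```text
time: 24.05
tool_pos: [499.7, -55.5, 62.8]
eef_rot: [3.141, 0.002, 1.67]
contact_force: [0.8, -6.1, -3.6]
width: 0.155
finger_force: 61.2
```

The stop is felt: a 6 N rise at y ≈ -55.5. I'll ease back now with the lightest grip, so the turn can't force anything.

{"name": "carry_out", "arguments": {"rows": [255,-0.011,0,0,0,0,0,255,-0.011,0,0,0,0,0,255,0,0,0,0,0,0,255,0,0,0,0,0,0], "force": 20}}

```text
time: 24.55
tool_pos: [500.0, -57.5, 62.6]
eef_rot: [-3.141, -0.001, 1.672]
contact_force: [-0.4, -1.0, -1.2]
width: 0.158
finger_force: 61.3
```

```bash
python3 -c "
from h import *
go([500,-58,62.6]);print(robot.get_obs()['moment'])"
```

```text
pos [500.  -57.5  62.6] rot [-3.1414e+00 -1.1000e-03  1.6716e+00] q [-0.63  0.48  0.82  2.06 -0.49  0.8   0.59] F [-0.4 -1.  -1.2] mm [-0.5 -0.   0. ] unit/row [-0.0027 -0.0002  0.    ]  None
[ 0.04725955 -0.01525813 -0.03167115]
```

{"name": "carry_out", "arguments": {"rows": [205,-0.002,0,0,0,0,0,205,0,0,0,0,0,0,255,0,0,0,0,0,0,255,0,0,0,0,0,0,255,0,0,0,0,0,0,255,0,0,0,0,0,0.06], "force": 20}}

```text
time: 25.3
tool_pos: [500.3, -58.7, 62.9]
eef_rot: [3.141, -0.0, 1.607]
contact_force: [-0.7, 0.1, 2.4]
width: 0.161
finger_force: 23.3
```

```bash
python3 -c "
from h import *
go([500,-58,62.6]);print(robot.get_obs()['moment'])"
```

```text
pos [500.3 -58.7  62.9] rot [ 3.1409e+00 -3.0000e-04  1.6066e+00] q [-0.64  0.48  0.84  2.06 -0.5   0.81  0.54] F [-0.7  0.1  2.4] mm [ 0.7 -0.3  0.3] unit/row [ 0.0034 -0.0016  0.0016]  None
[ 0.0494425   0.03745787 -0.00095968]
```

{"name": "carry_out", "arguments": {"rows": [255,0,0,-0.002,0,0,0.08,255,0,0,0,0,0,0.08,255,0,0,0,0,0,0.08,255,0,0,0,0,0,0]}}

```text
time: 25.8
tool_pos: [500.0, -58.4, 62.9]
eef_rot: [-3.141, 0.0, 1.358]
contact_force: [0.7, 0.9, 0.5]
width: 0.163
finger_force: 23.0
```

```bash
python3 -c "
from h import *
go([500,-58,62.6]);print(robot.get_obs()['moment'])"
```

```text
pos [500.  -58.4  62.9] rot [-3.1413e+00  1.0000e-04  1.3581e+00] q [-0.68  0.51  0.9   2.06 -0.55  0.83  0.33] F [0.7 0.9 0.5] mm [ 0.4 -0.1  0.3] unit/row [ 0.0019 -0.0004  0.0015]  None
[ 0.12631238 -0.02901156 -0.04056652]
```

{"name": "carry_out", "arguments": {"rows": [255,0,0,0,0,0,0.1,255,0,0,0,0,0,0.1,255,0,0,0,0,0,0.1,255,0,0,0,0,0,0.1,255,0,0,0,0,0,0]}}

```text
time: 26.42
tool_pos: [500.0, -58.5, 62.9]
eef_rot: [-3.142, 0.0, 0.941]
contact_force: [0.4, 1.0, -0.4]
width: 0.164
finger_force: 23.0
```

```bash
python3 -c "
from h import *
go([500,-58,62.6]);print(robot.get_obs()['moment'])"
```

```text
pos [500.  -58.5  62.9] rot [-3.1416e+00  3.0000e-04  9.4050e-01] q [-0.75  0.57  1.01  2.06 -0.64  0.86  0.  ] F [ 0.4  1.  -0.4] mm [ 0.4 -0.3  0.3] unit/row [ 0.002  -0.0017  0.0017]  None
[ 0.07517904 -0.06871369  0.01347133]
```

{"name": "carry_out", "arguments": {"rows": [255,0,0,0,0,0,0.1,255,0,0,0,0,0,0.1,255,0,0,0,0,0,0.1,255,0,0,0,0,0,0.1,255,0,0,0,0,0,0]}}

```text
time: 27.05
tool_pos: [500.0, -58.6, 62.9]
eef_rot: [3.142, 0.0, 0.522]
contact_force: [-0.2, -0.0, -0.2]
width: 0.157
finger_force: 22.9
```

```bash
python3 -c "
from h import *
go([500,-58,62.6]);print(robot.get_obs()['moment'])"
```

```text
pos [500.  -58.6  62.9] rot [3.1415e+00 3.0000e-04 5.2230e-01] q [-0.81  0.63  1.11  2.07 -0.74  0.91 -0.33] F [-0.2 -0.  -0.2] mm [ 0.3 -0.5  0.3] unit/row [ 0.0015 -0.0027  0.0017]  None
[ 0.08918404 -0.07626851 -0.03632739]
```

Free so far; I'll finish the turn (0.417 rad, about 0.4 units).

{"name": "carry_out", "arguments": {"rows": [255,0,0,0,0,0,0.1,255,0,0,0,0,0,0.1,255,0,0,0,0,0,0.1,255,0,0,0,0,0,0.1,255,0,0,0,0,0,0,255,0,0,0,0,0,0]}}

```text
time: 27.8
tool_pos: [500.0, -58.7, 62.9]
eef_rot: [-3.141, 0.0, 0.103]
contact_force: [0.3, -0.9, -2.5]
width: 0.16
finger_force: 22.8
```

```bash
python3 -c "
from h import *
go([500,-58,62.6]);print(robot.get_obs()['moment'])
s=cam('scene');t=cam('top')
cv2.imwrite('pics/c6.png',cv2.resize(np.hstack([s['color'][120:200,170:270],t['color'][165:245,140:240]]),None,fx=4,fy=4,interpolation=2))"
```

```text
pos [500.  -58.7  62.9] rot [-3.1414e+00  1.0000e-04  1.0300e-01] q [-0.85  0.71  1.2   2.07 -0.83  0.97 -0.66] F [ 0.3 -0.9 -2.5] mm [ 0.1 -0.7  0.3] unit/row [ 0.0006 -0.0033  0.0017]  None
[-0.09981219 -0.05943428 -0.01447994]
```

View pics/c6.png

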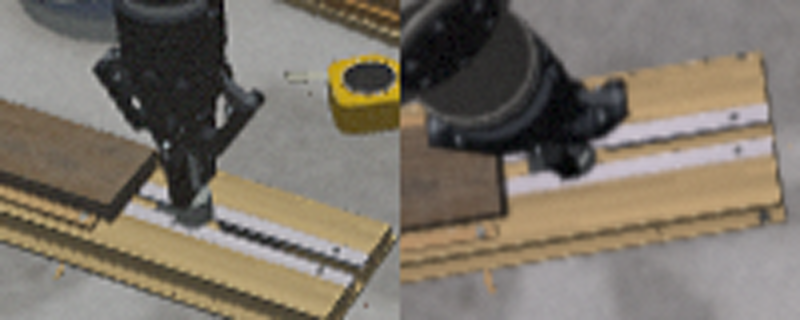

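The scene crop shows the barrel standing on the jig at (195,212), with the grip bar now crosswise to the slot. I'll release and lift straight up.

{"name": "carry_out", "arguments": {"rows": [190,0,0,0,0,0,0,160,0,0,0,0,0,0,130,0,0,0,0,0,0,110,0,0,0,0,0,0,110,0,0,0,0,0,0,110,0,0,-0.02,0,0,0,110,0,0,-0.05,0,0,0,110,0,0,-0.1,0,0,0,110,0,0,-0.15,0,0,0,110,0,0,-0.2,0,0,0,110,0,0,-0.2,0,0,0,110,0,0,0,0,0,0,110,0,0,0,0,0,0]}}

```text
time: 29.52
tool_pos: [499.7, -58.3, 206.9]
eef_rot: [-3.141, 0.0, 0.1]
contact_force: [-1.1, 0.4, -1.0]
width: 0.569
finger_force: 0.0
```

```bash
python3 -c "
from h import *
go([500,-58,62.6])
s=cam('scene');t=cam('top')
cv2.imwrite('pics/c7.png',cv2.resize(np.hstack([s['color'][120:200,170:270],t['color'][165:245,140:240]]),None,fx=4,fy=4,interpolation=2))"
```

```text
pos [499.7 -58.3 206.9] rot [-3.1406e+00  3.0000e-04  1.0040e-01] q [-1.03  0.53  1.43  1.93 -0.57  1.19 -0.86] F [-1.1  0.4 -1. ] mm [ 4.000e-01 -1.000e-01  1.443e+02] unit/row [ 1.900e-03 -7.000e-04  7.213e-01]  None
```

View pics/c7.png

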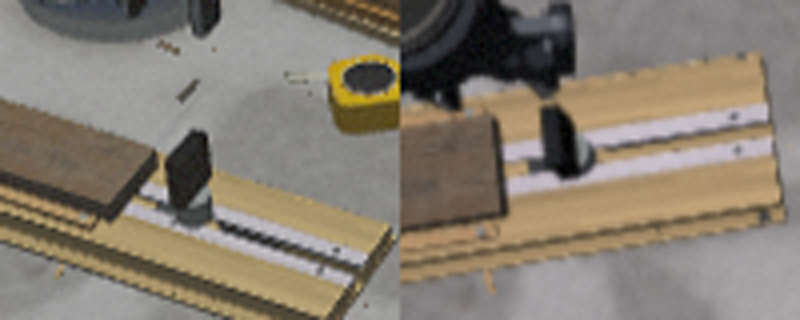

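The stud stands upright and crosswise in the slot (scene crop 188,180; top crop 567,145), and the gripper is clear of it. I'm handing the job in.

```bash
python3 -c "
from cell import robot
print(robot.job_done())"
```

```text
the job is handed in; nothing more can be done
None
```

The job is handed in, with no verdict returned: I slid the stud to the stop (felt at about 6 N), eased it back about 3 mm by the tool's reading, gave it a quarter turn with no resistance felt, and released it; in the last pictures it stands upright and crosswise in the slot.

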